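Check a bearing plate in its nest: seat, clamp, gauge, unclamp

ROBOT

A 6-joint arm with a two-finger parallel gripper is mounted at the origin on a cart in front of the work surface, level with it; the furniture and walls round the work are solid. World frame = base frame: x ahead of the robot, y to its left, z up, the work surface at z = 0. Lengths are in m, angles in rad, forces in N, time in s.
With the tool pointing down it reaches from about 0.3 to 0.775 m from the base axis. Payload 14.6 kg.
Tool frame: the origin (TCP) lies at the very end of the fingers, on their centre line; the grasp point (between the pads) lies 19 mm behind it; z points along the fingers, y is the line along which they close (so a half turn about z gives the same grasp; the last joint's range is limited). The gripper opens to 94 mm and grips with 3 to 60 N. Pads are 16 mm wide; open, the fingers measure 119 mm over their backs; the gripper's body (75 mm by 177 mm) begins 78 mm behind the grasp point.
Start: joints at [-1.193, 0.3, 1.521, -0, 1.321, -0.067], TCP at [0.237, -0.496, 0.205] pointing down, gripper open.
Joint ranges: [-3.03, 3.03], [-0.79, 2.21], [0.23, 2.52], [-1.04, 4.18], [0, 3.07], [-2.55, 2.55]. Speed limits (rad/s): [2.22, 2.22, 2.57, 3.14, 3.14, 3.14].

INTERFACE

Orientations are given as [roll, pitch, yaw] about the fixed x, y, z axes, in that order (R = Rz(yaw) Ry(pitch) Rx(roll)).
In Python, from station import ctrl gives the robot as it stands. The module is installed in compiled form; this text tells all that it offers.
- The arm moves only by the tool step_arm, never from a script. Its argument "deltas" is a list of rows, each an object with "dp": the shift along the tool's x, y, z scaled (see below), a list of three; "twist": the turn about the tool's z scaled (see below). In form: [{"dp": [tx, ty, tz], "twist": twist}, ...]. A call has 1 to 12 rows; each row shifts and turns the commanded pose from where the row before left it, along the tool's axes as they then stand; what a row does not reach is not made up. The controller multiplies each number of a shift by 0.04 m and each number of a turn by 4 degrees. A row lasts 1/10 s, in which the tool goes at most 50 mm and 8.59 degrees, less where a joint would pass 70% of its speed; a pose out of reach is approached as far as the arm can. A call with a number of a shift or a turn outside -1 to 1 is refused whole. A call with a gripper value outside its range is refused whole. "gripper" is the opening, from -1 (shut) to 1 (fully open), set as the call begins (left out, the last holds). The fingers move at their own pace and stop on an object; "squeeze" is the grip in N (left out, the last holds). Time passes only in rows, so rows that do not move let the fingers close. It gives the time, the measured TCP pose, the force, the opening and the grip force at its end, in the units of the state.
- ctrl.get_obs(): the state, without advancing time (a new reading comes with each control period).
- ctrl.camera(name): name is "scene" or "top" or "wrist"; returns (picture, depth): 480x640x3 uint8, red, green, blue; 480x640 float32, m along the optical axis (not along the pixel's ray), 0 where there is no reading.
- ctrl.get_calibration(name): a dict with "fx", "fy", "cx", "cy" (pixels), "distortion" ([k1, k2, p1, p2, k3] as OpenCV has them; the pictures are not rectified), "world_to_cam" (4x4, takes a point from world to camera coordinates); the wrist camera has in their place "hand_eye" (4x4, takes a point from camera to tool coordinates, whose origin is the TCP and whose axes are the flange's). Camera axes: x right, y down, z forward; pixel columns grow to the right and rows downward; lengths in m; the calibration is good to about 2 mm. A picture is of the moment at which its call begins: read the wrist's pose just before it. get_calibration takes no time and is no camera call.
- ctrl.hand_in(): hands the job in; it is judged then, once.
Trained networks look in the newest picture that a camera, given by its name, has taken for a name from the list of things; names that differ only in an ending like _2 or _b are one class to them, and where a whole thing is asked for, a point or a joint stands for the part that bears it (a point fixed in the world has none). Each returns a list of dicts, best first, with "conf" (0 to 1); they miss things now and then, are a little off and sometimes report something else, mostly with a low value. They report only what shows in the picture. A call takes as long as a camera call.
- ctrl.spot_in(camera, label): "rect" ([left, top, right, bottom] as shares, 0 to 1, of the picture: columns of its width, rows of its height, round what is visible of it).
- ctrl.cut_out(camera, label): "pixels" (480x640 bool, what is visible of it) and "rect" ([left, top, right, bottom] as shares, 0 to 1, of the picture: columns of its width, rows of its height, round what is visible of it).
The state is a dict: "time_s": time; "qpos": joint angles; "joint_vel": joint speeds; "tau": joint torques, N m; "ee_pos": TCP position; "eef_rot": TCP orientation; "force": force on the tool from outside, world axes, zero at the start; "moment": the same for the moment, N m; "grip_width": finger opening in m; "grip_force": force on a finger pad.
Only numpy, scipy, OpenCV 4.12 (cv2) and the standard library are available. Lean on these libraries where they do the work, as an engineer would, in place of code of your own. Each camera call takes 0.05 s, during which the arm holds its last target. There are 200 camera calls.

TASK

Check the two-hole bearing plate in the check nest: slide it on the deck until it lies flush against both the far fence and the end fence, then swing the toggle clamp's handle over centre so that its foot locks down on the plate. With the plate clamped, push the gauge slide fully home until it clicks into its detent, and leave it there; then throw the clamp fully open again, with the plate left seated so that it can be lifted out. Do not disturb the oil bottle, jar, tape roll and carton standing round the nest.

Things in the scene. Friction and masses are not known exactly. Their poses are not given: they have to be found in the camera images.
- plate: Loose dark steel bearing plate lying flat on the nest's deck: 64 mm wide (its x) by 170 mm long (its y) by 9 mm thick, 0.4 kg, long straight sides, tapered ends that finish in a flat some 50 mm wide, a round hole of about 25 mm near each end; the same either way round. Origin: centre of the underside.
- nest: Fixed check nest on a grey steel deck 12 mm thick. Its frame: origin at bench level under the centre of the seated plate, x away from the robot, y along the seated plate to the left, z up; all (x, y, z) in mm below are in this frame. Deck: x -140 to 65, y -215 to 190. Seated plate: origin at (0, 0, 12), its y parallel to the nest's. The near side is open deck, from which the plate is pushed in.
- far_fence (a point): Middle of the top edge of the far fence's working face: a dark steel bar on the deck, face looking to -x at x 32.5, y -75 to 75, top at z 26, 16 mm thick. The seated plate's long side touches it.
- end_fence (a point): Top edge of the end fence's working face: a dark steel bar on the deck, face looking to -y at y 85.5, x -100 to 25, top at z 26, 14 mm thick. The seated plate's end touches it.
- clamp_arm (a joint): Angle of the clamp's holding arm (rad): about 0.03 = level, locked on the plate, 1.48 = fully open, standing up. The toggle clamp with its upright handle stands on the deck behind the end fence; its arm moves in the plane x = 0 and points to -y, pivot at (0, 122, 54), 97 mm from pivot to spindle, 16 mm wide. Open, arm and spindle stand up to z 155 and the foot reaches forward to y 74.
- clamp_link (a joint): Angle of the toggle link inside the clamp (rad): 0 = locked, past centre against its stop; 0.083 = dead centre; 1.01 = fully open. It stays locked only if the handle has been swung past dead centre to the stop.
- clamp_foot: Rubber foot, 22 mm across, on the spindle at the end of the clamp's arm, sprung; origin: centre of its lower face. Locked, it presses on the plate at (0, 25) with about 10 N.
- handle_grip (a point): Point on the axis of the clamp's handle, 20 mm below its top end; its black grip is a round bar 19 mm thick, from 45 mm below to 20 mm above this point. The handle swings in the plane x = 0 on a smooth arc: push it to -y from behind to close, to +y from its front to open (a few newtons). As it opens, the arm rises some 80 to 90 mm in front of it.
- handle_open (a point): Where handle_grip is when the clamp is fully open: (0, 231, 109). The handle then leans 64 degrees from upright, back to +y, from its pivot at (0, 155, 72).
- handle_locked (a point): Where handle_grip is when the clamp is locked: (0, 92, 172). The handle then leans 10 degrees forward, to -y, from its pivot at (0, 107, 88). Dead centre is about 7 degrees before this.
- gauge (a joint): Position of the gauge slide (m): 0 = drawn right back, 0.070 = home in its detent (also its end stop); it slides to the nest's +y in the plane x = 0. A spring index plunger at its side drops into a notch at home.
- gauge_knob (a point): Centre of the top of the gauge slide's black push knob: an upright knob 22 mm across and 24 mm high on a stem 13 mm across; top at z 66, stem down to z 30. At home it is at y -122. The slide's guide, under the knob, has its top at z 38 and runs from y -211 to -149, x -28 to 28.
- gauge_nose (a point): Middle of the end face of the slide's nose, a block 40 mm wide in x, z 13 to 28, that comes to y -88 at home, 2.5 mm from the end of the seated plate. Drawn back it leaves some 40 mm free between it and the plate.
- oil_bottle: Standing red oil bottle with a thin spout, 60 mm across, 160 mm high; origin: centre of its underside. Leave alone.
- grease_jar: Standing jar, 64 mm across, 72 mm high; origin: centre of its underside. Leave alone.
- tape_roll: Black tape roll lying flat, 94 mm across, 20 mm high; origin: centre of its underside. Leave alone.
- bearing_carton: Small red carton lying flat, 55 x 75 x 22 mm; origin: centre of its underside. Leave alone.

How it is judged:
By the outcome, as a careful person would: the job done as asked, in the order asked, and still so for the second after the job is handed in, with the robot touching nothing.
It also fails if it takes over 67 s, if anything falls off the work surface, if the arm or the gripper's body presses on something with over 40 N, if the wrist force passes 120 N, or if a joint passes its speed limit or range.

## Working session

There is one attempt and no reset: what is moved stays moved. The work goes in short steps, Python scripts to look and compute and a tool call to move; the robot and the scene stay as the last step left them, time stands still between calls to the robot, and variables do not carry over. Pictures are saved under pics/ and viewed, at most 10 in all, crops included, and the job is handed in when it is done.

Besides the shell and the picture viewer there is one more tool, called after "Emit:" by a JSON object that holds its "name" and its "arguments", one argument or row to a line. step_arm: Moves the arm, as the interface text tells. Its arguments: {"type":"object","properties":{"deltas":{"type":"array"},"gripper":{"type":"number"},"squeeze":{"type":"number"}},"required":["deltas"]}

```bash
mkdir -p pics; cat > h.py <<'E'
import numpy as np,cv2
from station import ctrl
def cam(n):
    return ctrl.camera(n)
def K(n):
    c=ctrl.get_calibration(n);return np.array([[c['fx'],0,c['cx']],[0,c['fy'],c['cy']],[0,0,1]]),np.array(c['distortion'],float),c
def toworld(n,uv,z=None,d=None):
    k,D,c=K(n);T=np.linalg.inv(np.array(c['world_to_cam']))
    p=cv2.undistortPoints(np.array(uv,float).reshape(-1,1,2),k,D).reshape(-1,2)
    r=np.c_[p,np.ones(len(p))]
    if d is not None: s=np.array(d)[:,None]
    else:
        s=((z-T[2,3])/(r@T[:3,:3].T)[:,2])[:,None]
    return (r*s)@T[:3,:3].T+T[:3,3]
def proj(n,P):
    k,D,c=K(n);T=np.array(c['world_to_cam'])
    return cv2.projectPoints(np.array(P,float).reshape(-1,1,3),cv2.Rodrigues(T[:3,:3])[0],T[:3,3],k,D)[0].reshape(-1,2)
def save(n,img): cv2.imwrite('pics/'+n+'.png',img[:,:,::-1])
E
python3 - <<'E'
from h import *
o=ctrl.get_obs();print({k:np.round(v,3) for k,v in o.items()})
for n in ('top','scene'):
    im,d=cam(n);save(n+'0',im);np.savez(n+'0.npz',im=im,d=d)
    for l in ['plate','nest','gauge_knob','handle_grip','far_fence','end_fence','gauge_nose','clamp_foot','oil_bottle','grease_jar','tape_roll','bearing_carton']:
        r=ctrl.spot_in(n,l)
        for q in r[:1]:
            a=np.array(q['rect'])*[640,480,640,480];print(n,l,round(q['conf'],2),a.round())
E
```

```text
{'time_s': np.float64(0.0), 'qpos': array([-1.193,  0.3  ,  1.522, -0.   ,  1.321, -0.067]), 'joint_vel': array([ 0.001, -0.001,  0.001,  0.   ,  0.002,  0.002]), 'tau': array([ 3.0000e-03, -5.3179e+01, -3.5273e+01,  7.1000e-02,  2.4000e-02,
       -0.0000e+00]), 'ee_pos': array([ 0.237, -0.496,  0.205]), 'eef_rot': array([-3.14 , -0.   ,  0.445]), 'force': array([ 0.089, -0.47 , -0.022]), 'moment': array([-0.035,  0.026, -0.049]), 'grip_force': np.float64(0.0), 'grip_width': np.float64(0.094)}
top plate 0.81 [296. 271. 360. 299.]
top nest 0.61 [217. 219. 417. 322.]
top gauge_knob 0.72 [376. 240. 418. 252.]
top handle_grip 0.63 [243. 193. 281. 232.]
top far_fence 0.79 [218. 224. 419. 323.]
top end_fence 0.81 [217. 224. 418. 318.]
top gauge_nose 0.67 [375. 242. 416. 252.]
top clamp_foot 0.21 [217. 266. 266. 277.]
top oil_bottle 0.66 [275. 187. 303. 213.]
top grease_jar 0.93 [413. 247. 439. 270.]
top tape_roll 0.91 [245. 194. 282. 232.]
top bearing_carton 0.62 [207. 300. 239. 323.]
scene plate 0.7 [324. 282. 372. 325.]
scene nest 0.67 [259. 244. 402. 366.]
scene gauge_knob 0.54 [346. 250. 373. 270.]
scene handle_grip 0.69 [259. 303. 294. 319.]
scene far_fence 0.17 [262. 258. 308. 323.]
scene end_fence 0.71 [259. 248. 404. 361.]
scene gauge_nose 0.59 [344. 247. 374. 265.]
scene clamp_foot 0.56 [301. 261. 311. 266.]
scene oil_bottle 0.73 [250. 245. 274. 300.]
scene grease_jar 0.89 [371. 232. 396. 264.]
scene tape_roll 0.65 [227. 295. 268. 321.]
scene bearing_carton 0.69 [276. 359. 317. 396.]
```

```bash
python3 - <<'E'
from h import *
t=np.load('top0.npz');a=t['im'][170:340,190:450];b=cv2.resize(a,None,fx=3,fy=3,interpolation=cv2.INTER_CUBIC);save('topc',b)
a=np.load('scene0.npz')['im'][220:410,220:420];b=cv2.resize(a,None,fx=3,fy=3,interpolation=cv2.INTER_CUBIC);save('scenec',b)
d=t['d']; print(d[330:345:5,300:310:5], d[285,320:340:5])
E
```

```text
[[1.4327017 1.4369991]
 [1.4329319 1.4321122]
 [1.4266189 1.4291303]] [1.4188004 1.4243599 1.4188186 0.       ]
```

View pics/topc.png

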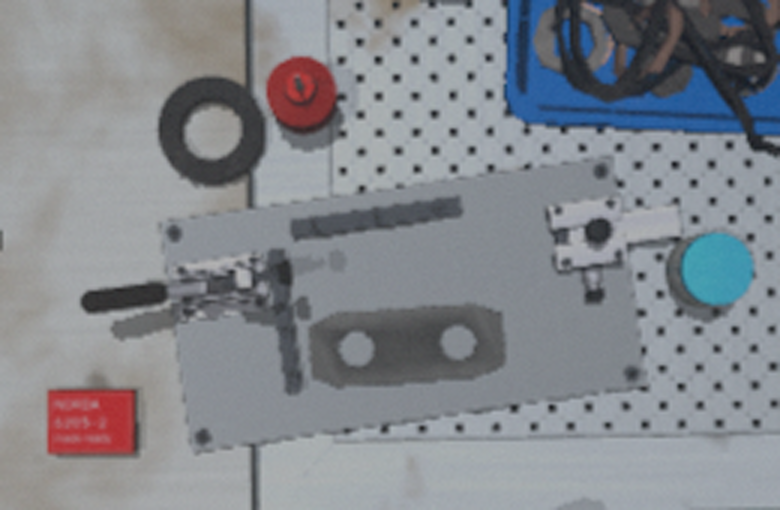

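View pics/scenec.png

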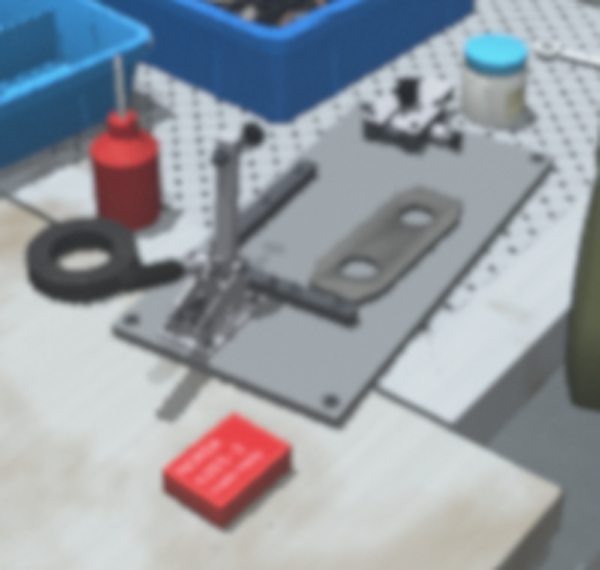

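The top view shows the deck with corners at crop px (162,221), (612,156), (648,386), (193,453). The plate is at about (407,345), turned slightly. The handle lies open at the left, the gauge knob is at (598,230), and the clamp is open.

```bash
cat >> h.py <<'E'
def fit2(N,W):
    N=np.array(N,float);W=np.array(W)[:,:2];n0=N.mean(0);w0=W.mean(0);U,S,V=np.linalg.svd((N-n0).T@(W-w0));R=(U@V).T
    return np.arctan2(R[1,0],R[0,0]),w0-R@n0,np.linalg.norm((N-n0)@R.T+w0-W,axis=1)
def nest2w(P,th,t):
    P=np.atleast_2d(P)/1000.;c,s=np.cos(th),np.sin(th);return np.c_[P[:,:2]@np.array([[c,s],[-s,c]])+t,P[:,2:]]
E
python3 - <<'E'
from h import *
c=np.array([(162,221),(612,156),(648,386),(193,453)])/3+[190,170]-.33
W=toworld('top',c,z=0.012)
th,t,r=fit2(np.array([(65,190),(65,-215),(-140,-215),(-140,190)])/1000,W);print(W.round(3),th,t,r)
for n,p in dict(knob=(0,-192,66),knobhome=(0,-122,66),hopen=(0,231,109),hlock=(0,92,172),seat=(0,0,21)).items(): print(n,nest2w(p,th,t).round(3))
h=np.array([(357,348),(459,342)])/3+[190,170]-.33
print(toworld('top',h,z=.02).round(4))
k=np.array([(598,228)])/3+[190,170]-.33; print(toworld('top',k,z=.066))
for l,z in [('oil_bottle',.1),('grease_jar',.072),('tape_roll',.02),('bearing_carton',.022)]:
    q=ctrl.spot_in('top',l)[0]['rect'];print(l,toworld('top',[[(q[0]+q[2])*320,(q[1]+q[3])*240]],z=z).round(3))
w=K('wrist');print(w[0],w[1],np.array(w[2]['hand_eye']).round(4))
E
```

```text
[[ 0.592  0.108  0.012]
 [ 0.642 -0.291  0.012]
 [ 0.439 -0.317  0.012]
 [ 0.388  0.083  0.012]] 0.1267435651180772 [ 0.55077271 -0.0870963 ] [0.00160131 0.00139582 0.00071713 0.00058641]
knob [[ 0.575 -0.278  0.066]]
knobhome [[ 0.566 -0.208  0.066]]
hopen [[0.522 0.142 0.109]]
hlock [[0.539 0.004 0.172]]
seat [[ 0.551 -0.087  0.021]]
[[ 0.477  -0.0621  0.02  ]
 [ 0.4807 -0.1514  0.02  ]]
[[ 0.57620549 -0.26892218  0.066     ]]
oil_bottle [[ 0.693 -0.016  0.1  ]]
grease_jar [[ 0.542 -0.361  0.072]]
tape_roll [[0.67  0.054 0.02 ]]
bearing_carton [[0.413 0.162 0.022]]
[[382.58290058   0.         317.59896289]
 [  0.         382.58290058 243.54563047]
 [  0.           0.           1.        ]] [0.01726278 0.         0.         0.         0.        ] [[ 2.000e-04 -9.614e-01 -2.753e-01  8.040e-02]
 [ 1.000e+00  3.000e-04 -3.000e-04  4.000e-04]
 [ 4.000e-04 -2.753e-01  9.614e-01 -1.791e-01]
 [ 0.000e+00  0.000e+00  0.000e+00  1.000e+00]]
```

Emit:
{"name": "step_arm", "arguments": {
  "deltas": [
    {"dp": [0,0,-0.2],"twist": 0.91},
    {"dp": [0,0,-0.2],"twist": 0.91},
    {"dp": [0,0,-0.2],"twist": 0.91},
    {"dp": [0,0,-0.2],"twist": 0.91},
    {"dp": [0,0,-0.2],"twist": 0.91}
  ]
}}

```text
time_s: 2.0
ee_pos: [0.2366, -0.4965, 0.2458]
eef_rot: [-3.142, 0.0, 0.125]
force: [-0.7, 0.3, -0.0]
grip_width: 0.0939
grip_force: 0.0
```

Emit:
{"name": "step_arm", "arguments": {
  "deltas": [
    {"dp": [0.75,-0.74,0],"twist": 0},
    {"dp": [0.75,-0.74,0],"twist": 0},
    {"dp": [0.75,-0.74,0],"twist": 0},
    {"dp": [0.75,-0.74,0],"twist": 0},
    {"dp": [0.75,-0.74,0],"twist": 0},
    {"dp": [0.75,-0.74,0],"twist": 0},
    {"dp": [0.75,-0.74,0],"twist": 0},
    {"dp": [0.75,-0.74,0],"twist": 0},
    {"dp": [0.75,-0.74,0],"twist": 0},
    {"dp": [0.75,-0.74,0],"twist": 0},
    {"dp": [0.75,-0.74,0],"twist": 0},
    {"dp": [0.75,-0.74,0],"twist": 0}
  ]
}}

```text
time_s: 3.2
ee_pos: [0.5496, -0.0969, 0.2456]
eef_rot: [3.141, -0.0, 0.127]
force: [0.3, -1.2, -0.0]
grip_width: 0.0939
grip_force: 0.0
```

Emit:
{"name": "step_arm", "arguments": {
  "deltas": [
    {"dp": [0,0,0],"twist": 0},
    {"dp": [0,0,0],"twist": 0},
    {"dp": [0,0,0],"twist": 0}
  ]
}}

```text
time_s: 3.5
ee_pos: [0.5482, -0.0993, 0.2455]
eef_rot: [3.141, 0.0, 0.126]
force: [-0.2, 0.4, -0.5]
grip_width: 0.0941
grip_force: 0.0
```

```bash
cat >> h.py <<'E'
from scipy.spatial.transform import Rotation as Ro
def wristT(o):
    T=np.eye(4);T[:3,:3]=Ro.from_euler('xyz',o['eef_rot']).as_matrix();T[:3,3]=o['ee_pos'];return T@np.array(K('wrist')[2]['hand_eye'])
def w2w(o,uv,z):
    k,D,c=K('wrist');T=wristT(o);p=cv2.undistortPoints(np.array(uv,float).reshape(-1,1,2),k,D).reshape(-1,2)
    r=np.c_[p,np.ones(len(p))]@T[:3,:3].T;z=np.broadcast_to(z,len(r));return r*((z-T[2,3])/r[:,2])[:,None]+T[:3,3]
def wproj(o,P):
    k,D,c=K('wrist');T=np.linalg.inv(wristT(o));return cv2.projectPoints(np.array(P,float).reshape(-1,1,3),cv2.Rodrigues(T[:3,:3])[0],T[:3,3],k,D)[0].reshape(-1,2)
E
python3 - <<'E'
from h import *
import pickle
o=ctrl.get_obs();im,d=cam('wrist');pickle.dump((o,im,d),open('w1.pkl','wb'));print(o['ee_pos'],o['eef_rot'],o['time_s'],o['force'])
for l in ['plate','gauge_knob','handle_grip']:
    for q in ctrl.cut_out('wrist',l)[:1]: print(l,q['conf'],(np.array(q['rect'])*[640,480,640,480]).round())
th,t=.12674,np.array([.55077,-.0871])
v=im.copy()
for p in [(65,190,12),(65,-215,12),(-140,-215,12),(-140,190,12),(32.5,75,26),(32.5,-75,26),(-100,85.5,26),(25,85.5,26),(0,-192,66),(0,231,109)]:
    x=wproj(o,nest2w(p,th,t))[0];cv2.circle(v,tuple(int(a) for a in x.round()),2,(255,0,255),-1)
save('w1',v)
E
```

```text
[ 0.54824404 -0.09926636  0.24548516] [3.14147763e+00 1.47193227e-04 1.26384889e-01] 3.5 [-0.23253226  0.37675256 -0.47844439]
plate 0.39 [444. 195. 560. 226.]
gauge_knob 0.89 [448. 192. 558. 224.]
handle_grip 0.97 [  1. 209. 165. 240.]
```

View pics/w1.png

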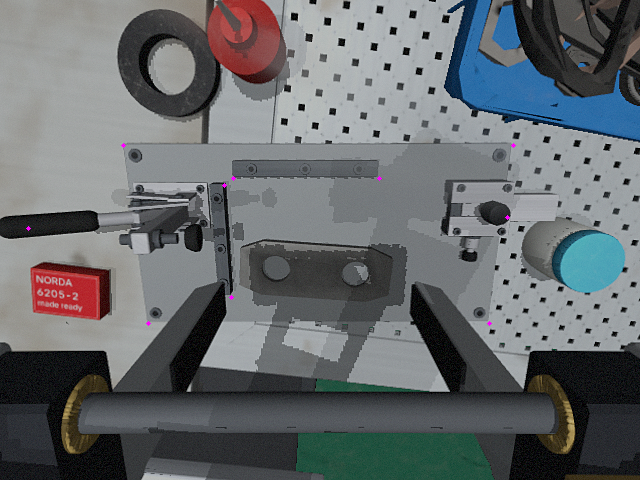

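The wrist picture confirms the nest fit: the magenta deck corners and fence edges lie within about 1–2 px. The plate has holes at (276,268) and (355,273). The knob is at (493,212), and the handle grip runs from (0,226) to (98,222).

```bash
python3 - <<'E'
from h import *
import pickle
from scipy.optimize import fsolve,least_squares
o,im,d=pickle.load(open('w1.pkl','rb'));th,t=.12674,np.array([.55077,-.0871])
def n(W): c,s=np.cos(th),np.sin(th);return ((W[:,:2]-t)@np.array([[c,-s],[s,c]])*1000).round(1)
print('plate corners',n(w2w(o,[(243,247),(393,255),(391,294),(241,288)],.021)))
print('holes',n(w2w(o,[(276,268),(355,273)],.018)),'knob',n(w2w(o,[(493,211)],.066)),'nose',n(w2w(o,[(450,213)],.020)))
print('corn',n(w2w(o,[(125,145),(512,146),(490,322),(149,322)],.012)))
print('fences',n(w2w(o,[(233,178),(379,178),(225,184),(231,295)],.026)), 'handle',n(w2w(o,[(28,225)],.115)),n(w2w(o,[(97,223)],.085)))
# gray edge profiles
g=cv2.cvtColor(im,cv2.COLOR_RGB2GRAY).astype(float)
for c in (300,350): print(g[170:184,c]);
# four-bar
A=np.array([122,54.]);R=37.4
u=lambda a:np.array([np.sin(a),np.cos(a)])  # tilt from up toward +y
th_o,th_l,th_d=np.radians([64,-10,-3]);Bo=np.array([155,72.]);Bl=np.array([107,88.])
al=np.arctan2(34,-15)
best=[]
rng=np.random.default_rng(0)
for sg in (1,-1):
  for _ in range(300):
    def f(p):
        l,phi,m,psi,ad=p
        C=lambda B,h:B+l*u(h+phi)
        Dl=C(Bl,th_l)+m*u(psi);Do=C(Bo,th_o)+m*u(psi+sg*1.01)
        Bd=A+R*np.array([np.cos(ad),np.sin(ad)])
        s1=C(Bd,th_d); Dd=s1+m*u(psi+sg*.083)
        e=np.sin(psi+sg*.083-th_d-phi)*30
        return np.r_[Dl-Do,Dl-Dd,e]
    r=least_squares(f,[rng.uniform(5,70),rng.uniform(0,6.3),rng.uniform(5,90),rng.uniform(0,6.3),al+rng.uniform(-.1,.1)],bounds=([3,-1,3,-1,al-.3],[90,7.3,120,7.3,al+.3]))
    best.append((r.cost,sg,*r.x.round(3)))
best.sort()
seen=[]
for b in best[:60]:
    k=tuple(np.round(b[1:],1))
    if k not in seen: seen.append(k);print(b)
E
```

```text
plate corners [[-43.1  70. ]
 [-52.4 -95.4]
 [-99.  -95.6]
 [-91.6  74.9]]
holes [[-68.7  34.9]
 [-74.7 -54.3]] knob [[   5.8 -178.3]] nose [[  -5.4 -154.1]]
corn [[  64.8  188.2]
 [  63.8 -214.2]
 [-138.6 -216.5]
 [-138.6  188.2]]
fences [[ 32.6  75.3]
 [ 32.6 -75.4]
 [ 26.4  84. ]
 [-98.   85.5]] handle [[  3.6 226.2]] [[ -1.5 187.5]]
[ 95.  90.  97.  95.  91.  99.  61.  86. 148. 143. 136. 136. 141. 141.]
[ 92.  94.  91.  89.  90.  91.  69. 135. 129. 124. 123. 119. 123. 120.]
(np.float64(0.0), -1, np.float64(41.602), np.float64(1.728), np.float64(61.488), np.float64(1.758), np.float64(1.999))
(np.float64(0.0), -1, np.float64(45.413), np.float64(2.87), np.float64(7.838), np.float64(2.901), np.float64(1.855))
(np.float64(2.086973107585574e-28), 1, np.float64(83.036), np.float64(2.892), np.float64(51.528), np.float64(5.898), np.float64(1.829))
(np.float64(3.096715066268469e-28), 1, np.float64(83.036), np.float64(2.892), np.float64(51.528), np.float64(-0.385), np.float64(1.829))
```

```bash
python3 - <<'E'
import numpy as np
from scipy.optimize import least_squares
u=lambda a:np.array([np.sin(a),np.cos(a)])
A=np.array([122,54.]);R=37.4;Bl=np.array([107,88.])
for sg,l,phi,m,psi in [(-1,41.602,1.728,61.488,1.758),(-1,45.413,2.87,7.838,2.901),(1,83.036,2.892,51.528,5.898)]:
    D=Bl+l*u(np.radians(-10)+phi)+m*u(psi);print('D',D.round(1));g=1.99;ps=psi
    for h in [-10,-3,5,15,25,35,45,55,64]:
        f=lambda p:A+R*np.array([np.cos(p[0]),np.sin(p[0])])+l*u(np.radians(h)+phi)+m*u(p[1])-D
        r=least_squares(f,[g,ps]);g,ps=r.x;B=A+R*np.array([np.cos(g),np.sin(g)]);print(h,round(r.cost,2),round(g,2),(B+85*u(np.radians(h))).round(1))
E
```

```text
D [209.   77.3]
-10 0.0 1.98 [ 92.3 172. ]
-3 0.0 2.0 [102.  172.9]
5 0.0 1.98 [114.6 173. ]
15 0.0 1.91 [131.7 171.4]
25 0.0 1.79 [149.8 167.5]
35 0.0 1.64 [168.2 160.9]
45 0.0 1.45 [186.4 151.3]
55 0.0 1.22 [204.5 137.9]
64 0.0 0.88 [222.1 120.2]
D [128.5  39.4]
-10 0.0 2.03 [ 90.6 171.2]
-3 0.0 1.83 [107.9 175. ]
5 0.0 1.72 [123.9 175.7]
15 0.0 1.53 [145.7 173.5]
25 0.0 1.33 [166.9 167.3]
35 0.0 1.13 [186.8 157.4]
45 0.0 0.92 [204.7 143.9]
55 0.0 0.71 [220.1 127. ]
64 0.0 0.49 [231.3 109. ]
D [121.8  60.1]
-10 0.0 2.06 [ 89.8 170.8]
-3 0.0 1.88 [106.1 174.5]
5 0.01 1.72 [123.7 175.6]
15 0.02 1.56 [144.3 173.5]
25 0.0 1.4 [164.3 167.9]
35 0.0 1.15 [186.1 157.7]
45 0.0 0.92 [204.6 143.9]
55 0.0 0.7 [220.1 127. ]
64 0.0 0.51 [231.  109.5]
```

Emit:
{"name": "step_arm", "arguments": {
  "deltas": [
    {"dp": [-0.95,0.1,0.6],"twist": 0},
    {"dp": [-0.95,0.1,0.7],"twist": 0},
    {"dp": [-0.9,0.1,0.7],"twist": 0},
    {"dp": [0,0,0.7],"twist": 0},
    {"dp": [0,0,0.7],"twist": 0},
    {"dp": [0,0,0.7],"twist": 0},
    {"dp": [0,0,0.7],"twist": 0},
    {"dp": [0,0,0.3],"twist": 0},
    {"dp": [0,0,0],"twist": 0}
  ],
  "gripper": 0.6
}}

```text
time_s: 4.6
ee_pos: [0.4384, -0.1247, 0.0406]
eef_rot: [-3.141, 0.002, 0.127]
force: [-0.3, -0.1, 1.1]
grip_width: 0.0751
grip_force: 0.0
```

Emit:
{"name": "step_arm", "arguments": {
  "deltas": [
    {"dp": [0,0,0.4],"twist": 0},
    {"dp": [0,0,0.23],"twist": 0},
    {"dp": [0.2,0,0],"twist": 0},
    {"dp": [0.2,0,0],"twist": 0},
    {"dp": [0.2,0,0],"twist": 0},
    {"dp": [0.2,0,0],"twist": 0},
    {"dp": [0.2,0,0],"twist": 0},
    {"dp": [0.2,0,0],"twist": 0},
    {"dp": [0.2,0,0],"twist": 0},
    {"dp": [0.2,0,0],"twist": 0},
    {"dp": [0.15,0,0],"twist": 0},
    {"dp": [0,0,0],"twist": 0}
  ]
}}

```text
time_s: 5.8
ee_pos: [0.51, -0.1167, 0.0189]
eef_rot: [3.139, -0.003, 0.127]
force: [-6.4, -2.9, 18.8]
grip_width: 0.0754
grip_force: 15.9
```

```bash
python3 - <<'E'
from h import *
im,d=cam('wrist');a,_=cam('scene')
save('w2',np.vstack([cv2.resize(im[120:400,150:520],(660,500))[:300],cv2.resize(a[240:340,260:400],(420,300),interpolation=cv2.INTER_CUBIC) @ np.eye(3) if 0 else np.pad(cv2.resize(a[240:340,260:400],(420,300),interpolation=cv2.INTER_CUBIC),((0,0),(0,240),(0,0)))]))
E
```

```text
(no output)
```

View pics/w2.png

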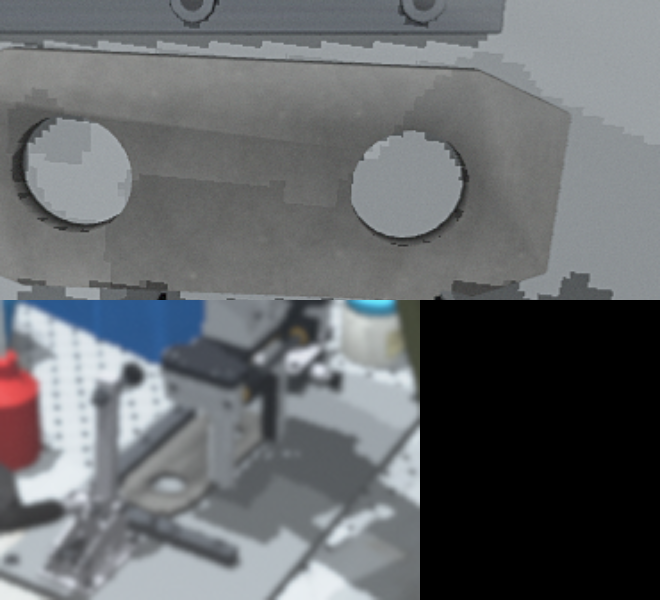

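The plate is nearly at the far fence, still slightly turned (right end further out). An upward force of 19 N is unexpected, so I'll check deck height with depth.

```bash
python3 - <<'E'
from h import *
import pickle
o,im,d=pickle.load(open('w1.pkl','rb'));k,D,c=K('wrist');T=wristT(o)
def z(u,v,r=4):
    a=d[v-r:v+r+1,u-r:u+r+1];a=np.median(a[a>0]);p=cv2.undistortPoints(np.array([[[u,v]]],float),k,D)[0,0];return (T[:3,:3]@(np.r_[p,1]*a)+T[:3,3]).round(4)
for n,u,v in [('deck',320,220),('deck2',470,270),('deck3',300,312),('deck4',180,260),('plate',315,272),('fence',300,168),('bench',180,360),('peg',560,330),('efence',220,200),('table',60,180)]: print(n,z(u,v))
print(ctrl.get_obs()['force'],ctrl.get_obs()['moment'])
E
```

```text
deck [ 0.538  -0.1035  0.012 ]
deck2 [ 0.5016 -0.2808  0.0119]
deck3 [ 0.4246 -0.0943  0.0117]
deck4 [0.4718 0.0481 0.0118]
plate [ 0.4801 -0.1052  0.0209]
fence [ 0.5926 -0.0758  0.0275]
bench [ 0.5486 -0.0523  0.3097]
peg [ 0.4344 -0.4152 -0.0029]
efence [0.5492 0.0035 0.027 ]
table [ 0.5433  0.1848 -0.0014]
[-5.94458937 -2.01063121 16.73540642] [-1.08872826  0.89168692 -0.23012739]
```

Emit:
{"name": "step_arm", "arguments": {
  "deltas": [
    {"dp": [-0.1,0,-0.05],"twist": 0},
    {"dp": [-0.1,0,-0.05],"twist": 0},
    {"dp": [0,0,0],"twist": 0}
  ]
}}

```text
time_s: 6.2
ee_pos: [0.5005, -0.1169, 0.0209]
eef_rot: [3.141, -0.001, 0.127]
force: [-0.6, 0.2, -0.3]
grip_width: 0.0749
grip_force: 0.0
```

Emit:
{"name": "step_arm", "arguments": {
  "deltas": [
    {"dp": [-0.35,0,-0.1],"twist": 0},
    {"dp": [0,0,0.1],"twist": 0},
    {"dp": [0,0,0.13],"twist": 0},
    {"dp": [0.15,0,0],"twist": 0},
    {"dp": [0.15,0,0],"twist": 0},
    {"dp": [0.15,0,0],"twist": 0},
    {"dp": [0.15,0,0],"twist": 0},
    {"dp": [0,0,0],"twist": 0}
  ]
}}

```text
time_s: 7.0
ee_pos: [0.5113, -0.1153, 0.015]
eef_rot: [3.142, -0.0, 0.127]
force: [0.3, -1.0, 0.7]
grip_width: 0.0751
grip_force: 0.0
```

Emit:
{"name": "step_arm", "arguments": {
  "deltas": [
    {"dp": [0.04,0,0],"twist": 0},
    {"dp": [0.04,0,0],"twist": 0},
    {"dp": [0.03,0,0],"twist": 0},
    {"dp": [0,0,0],"twist": 0}
  ]
}}

```text
time_s: 7.4
ee_pos: [0.5141, -0.1149, 0.0149]
eef_rot: [-3.141, 0.002, 0.127]
force: [-5.9, -0.3, 2.5]
grip_width: 0.0751
grip_force: 3.2
```

```bash
python3 - <<'E'
from h import *
im,d=cam('wrist')
save('w3',cv2.resize(im[100:320,130:510],(760,440)))
print(ctrl.get_obs()['force'])
E
```

```text
[-6.86917    -1.07656495  3.23704457]
```

View pics/w3.png

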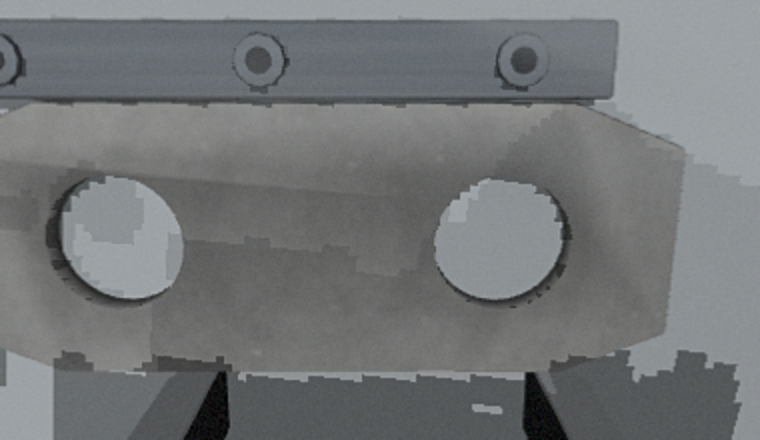

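Emit:
{"name": "step_arm", "arguments": {
  "deltas": [
    {"dp": [-0.2,0,0],"twist": 0},
    {"dp": [0,0,-0.5],"twist": 0},
    {"dp": [0,0,-0.5],"twist": 0},
    {"dp": [0.6,0.8,0],"twist": 0},
    {"dp": [0.6,0.8,0],"twist": 0},
    {"dp": [0,0.8,0],"twist": 0},
    {"dp": [0,0,0],"twist": 0},
    {"dp": [0,0,0],"twist": 0}
  ],
  "gripper": -1
}}

```text
time_s: 8.25
ee_pos: [0.5663, -0.2054, 0.0548]
eef_rot: [-3.141, 0.0, 0.126]
force: [-0.0, 0.2, -0.3]
grip_width: 0.0144
grip_force: 0.0
```

Emit:
{"name": "step_arm", "arguments": {
  "deltas": [
    {"dp": [0,0,0.5],"twist": 0},
    {"dp": [0,0,0.48],"twist": 0},
    {"dp": [0,-0.15,0],"twist": 0},
    {"dp": [0,-0.15,0],"twist": 0},
    {"dp": [0,-0.1,0],"twist": 0},
    {"dp": [0,0,0],"twist": 0}
  ]
}}

```text
time_s: 8.85
ee_pos: [0.5652, -0.1884, 0.017]
eef_rot: [3.141, -0.001, 0.128]
force: [-0.2, -0.6, 0.4]
grip_width: 0.0005
grip_force: 0.0
```

Emit:
{"name": "step_arm", "arguments": {
  "deltas": [
    {"dp": [0,-0.04,0],"twist": 0},
    {"dp": [0,-0.04,0],"twist": 0},
    {"dp": [0,0,0],"twist": 0}
  ]
}}

```text
time_s: 9.15
ee_pos: [0.5643, -0.186, 0.016]
eef_rot: [3.142, -0.0, 0.127]
force: [-0.3, -0.6, -0.2]
grip_width: 0.0003
grip_force: 0.0
```

Emit:
{"name": "step_arm", "arguments": {
  "deltas": [
    {"dp": [0,-0.04,0],"twist": 0},
    {"dp": [0,-0.04,0],"twist": 0},
    {"dp": [0,0,0],"twist": 0}
  ]
}}

```text
time_s: 9.45
ee_pos: [0.564, -0.1829, 0.0159]
eef_rot: [3.141, -0.0, 0.127]
force: [0.9, -1.3, -0.1]
grip_width: 0.0008
grip_force: 0.9
```

Emit:
{"name": "step_arm", "arguments": {
  "deltas": [
    {"dp": [0,-0.05,0],"twist": 0},
    {"dp": [0,-0.05,0],"twist": 0},
    {"dp": [0,0,0],"twist": 0}
  ]
}}

```text
time_s: 9.75
ee_pos: [0.5634, -0.1786, 0.0159]
eef_rot: [-3.142, -0.0, 0.127]
force: [0.3, -1.7, 1.1]
grip_width: 0.0007
grip_force: 0.9
```

Emit:
{"name": "step_arm", "arguments": {
  "deltas": [
    {"dp": [0,-0.05,0],"twist": 0},
    {"dp": [0,-0.05,0],"twist": 0},
    {"dp": [0,0,0],"twist": 0}
  ]
}}

```text
time_s: 10.05
ee_pos: [0.5632, -0.1759, 0.0163]
eef_rot: [3.139, -0.001, 0.127]
force: [0.9, -10.2, 1.8]
grip_width: 0.0003
grip_force: 4.1
```

Emit:
{"name": "step_arm", "arguments": {
  "deltas": [
    {"dp": [0,0.25,0],"twist": 0},
    {"dp": [0,0,-1],"twist": 0},
    {"dp": [-0.8,-0.8,-1],"twist": 0},
    {"dp": [-0.8,-0.6,-1],"twist": 0},
    {"dp": [0,0,0],"twist": 0},
    {"dp": [0,0,0],"twist": 0}
  ]
}}

```text
time_s: 10.65
ee_pos: [0.504, -0.1444, 0.1249]
eef_rot: [3.141, -0.001, 0.127]
force: [-0.3, 0.0, 0.1]
grip_width: 0.0002
grip_force: 0.0
```

```bash
python3 - <<'E'
from h import *
o=ctrl.get_obs();im,d=cam('wrist');print(o['ee_pos'])
import pickle;pickle.dump((o,im,d),open('w4.pkl','wb'))
save('w4',cv2.resize(im[60:340,120:520],(800,560)))
E
```

```text
[ 0.50398379 -0.14443792  0.12490702]
```

View pics/w4.png

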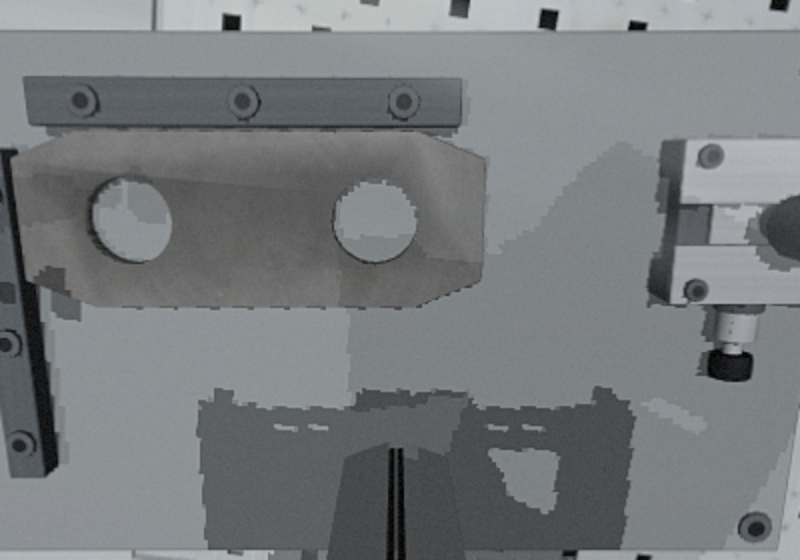

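```bash
python3 - <<'E'
from h import *
import pickle
o,im,d=pickle.load(open('w4.pkl','rb'));th,t=.12674,np.array([.55077,-.0871])
def n(W): c,s=np.cos(th),np.sin(th);return ((W[:,:2]-t)@np.array([[c,-s],[s,c]])*1000).round(1)
f=lambda L:np.array(L)/2+[120,60]
print('near edge/right end',n(w2w(o,f([(95,307),(418,307),(487,160),(484,272),(12,162),(28,282)]),.021)))
print('fence',n(w2w(o,f([(32,124),(461,124),(15,150),(57,470)]),.026)),'knob',n(w2w(o,f([(790,225)]),.066)))
E
```

```text
near edge/right end [[-30.7  61.4]
 [-30.6 -59.8]
 [ 22.8 -84. ]
 [-17.3 -84.2]
 [ 21.7  85.1]
 [-21.3  85.2]]
fence [[ 34.4  74.1]
 [ 34.8 -74. ]
 [ 25.8  81.1]
 [-94.7  81.1]] knob [[   4. -172.]]
```

Emit:
{"name": "step_arm", "arguments": {
  "deltas": [
    {"dp": [-0.1,-0.7,0.4],"twist": 0},
    {"dp": [0,0,0.8],"twist": 0},
    {"dp": [0,0,0.8],"twist": 0},
    {"dp": [0,0,0.72],"twist": 0},
    {"dp": [0,0,0],"twist": 0},
    {"dp": [0.15,0,0],"twist": 0},
    {"dp": [0.15,0,0],"twist": 0},
    {"dp": [0.06,0,0],"twist": 0},
    {"dp": [0,0,0],"twist": 0}
  ],
  "gripper": 0.6
}}

```text
time_s: 11.6
ee_pos: [0.5108, -0.1153, 0.0151]
eef_rot: [-3.141, 0.0, 0.127]
force: [-0.5, -0.5, 0.6]
grip_width: 0.0688
grip_force: 0.0
```

Emit:
{"name": "step_arm", "arguments": {
  "deltas": [
    {"dp": [0.05,0,0],"twist": 0},
    {"dp": [0.05,0,0],"twist": 0},
    {"dp": [0.03,0,0],"twist": 0},
    {"dp": [0,0,0],"twist": 0}
  ]
}}

```text
time_s: 12.0
ee_pos: [0.5144, -0.1149, 0.0153]
eef_rot: [-3.141, 0.003, 0.128]
force: [-9.3, -3.3, 5.7]
grip_width: 0.0751
grip_force: 5.0
```

Emit:
{"name": "step_arm", "arguments": {
  "deltas": [
    {"dp": [-0.25,0,0],"twist": 0},
    {"dp": [0,0,-0.9],"twist": -1},
    {"dp": [0,0,-0.9],"twist": -1},
    {"dp": [0,0,-0.9],"twist": -1},
    {"dp": [0,0,-0.9],"twist": -1},
    {"dp": [0,0,-0.9],"twist": -1},
    {"dp": [0,0,0],"twist": -1},
    {"dp": [0,0,0],"twist": -1},
    {"dp": [0,0,0],"twist": -1},
    {"dp": [0,0,0],"twist": -1},
    {"dp": [0,0,0],"twist": -1},
    {"dp": [0,0,0],"twist": -1}
  ]
}}

```text
time_s: 13.2
ee_pos: [0.5055, -0.116, 0.1955]
eef_rot: [3.141, -0.0, 0.898]
force: [0.2, -0.9, 0.2]
grip_width: 0.0752
grip_force: 0.0
```

Emit:
{"name": "step_arm", "arguments": {
  "deltas": [
    {"dp": [0,0,0],"twist": -1},
    {"dp": [0,0,0],"twist": -1},
    {"dp": [0,0,0],"twist": -1},
    {"dp": [0,0,0],"twist": -1},
    {"dp": [0,0,0],"twist": -1},
    {"dp": [0,0,0],"twist": -1},
    {"dp": [0,0,0],"twist": -1},
    {"dp": [0,0,0],"twist": -1},
    {"dp": [0,0,0],"twist": -1},
    {"dp": [0,0,0],"twist": -1},
    {"dp": [0,0,0],"twist": -1},
    {"dp": [0,0,0],"twist": -0.5}
  ]
}}

```text
time_s: 14.4
ee_pos: [0.5055, -0.116, 0.1955]
eef_rot: [3.141, 0.0, 1.701]
force: [0.1, -0.2, 0.6]
grip_width: 0.0752
grip_force: 0.0
```

Emit:
{"name": "step_arm", "arguments": {
  "deltas": [
    {"dp": [0.9,0.18,0],"twist": 0},
    {"dp": [0.9,0.18,0],"twist": 0},
    {"dp": [0.9,0.18,0],"twist": 0},
    {"dp": [0.9,0.18,0],"twist": 0},
    {"dp": [0.9,0.18,0],"twist": 0},
    {"dp": [0.9,0.18,0],"twist": 0},
    {"dp": [0.9,0.18,0],"twist": 0},
    {"dp": [0,0,0],"twist": 0},
    {"dp": [0,0,0],"twist": 0}
  ]
}}

```text
time_s: 15.3
ee_pos: [0.5235, 0.1406, 0.1954]
eef_rot: [-3.142, -0.0, 1.699]
force: [-0.3, -0.7, -0.9]
grip_width: 0.0755
grip_force: 0.0
```

```bash
cat >> h.py <<'E'
th,t=.12674,np.array([.55077,-.0871])
def n(W): W=np.atleast_2d(W);c,s=np.cos(th),np.sin(th);return ((W[:,:2]-t)@np.array([[c,-s],[s,c]])*1000).round(1)
E
python3 - <<'E'
from h import *
o=ctrl.get_obs();im,d=cam('wrist');print(n(o['ee_pos']),o['ee_pos'][2],o['eef_rot'],o['qpos'].round(2))
v=im.copy()
for p in [(0,231,109),(0,249,118)]:
    x=wproj(o,nest2w(p,th,t))[0];cv2.circle(v,tuple(int(a) for a in x.round()),3,(255,0,255),-1)
save('w5',v)
E
```

```text
[[  1.7 229.4]] 0.19535461509822624 [-3.14152663e+00 -1.90618216e-07  1.69928303e+00] [0.19 0.29 1.56 0.   1.29 0.07]
```

View pics/w5.png

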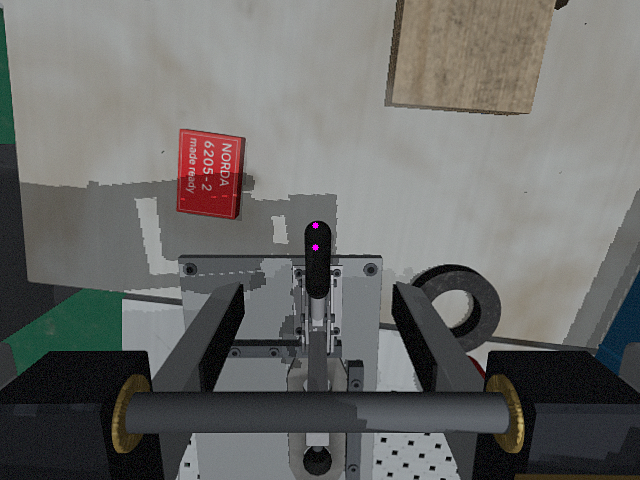

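The dots lie on the handle axis to within 1 px, around (316,247). I'll descend and grip.

Emit:
{"name": "step_arm", "arguments": {
  "deltas": [
    {"dp": [0.04,-0.03,0.88],"twist": 0},
    {"dp": [0,0,0.88],"twist": 0},
    {"dp": [0,0,0.88],"twist": 0},
    {"dp": [0,0,0],"twist": 0}
  ]
}}

```text
time_s: 15.75
ee_pos: [0.5203, 0.1402, 0.0862]
eef_rot: [-3.135, 0.001, 1.696]
force: [-0.8, -0.1, 0.4]
grip_width: 0.0752
grip_force: 0.0
```

Emit:
{"name": "step_arm", "arguments": {
  "deltas": [
    {"dp": [0,0,0],"twist": 0},
    {"dp": [0,0,0],"twist": 0},
    {"dp": [0,0,0],"twist": 0},
    {"dp": [0,0,0],"twist": 0},
    {"dp": [0,0,0],"twist": 0},
    {"dp": [0,0,0],"twist": 0},
    {"dp": [0,0,0],"twist": 0}
  ],
  "gripper": -1,
  "squeeze": 12
}}

```text
time_s: 16.45
ee_pos: [0.5225, 0.1419, 0.09]
eef_rot: [3.141, -0.0, 1.698]
force: [0.4, 0.5, 0.0]
grip_width: 0.0227
grip_force: 0.0
```

Emit:
{"name": "step_arm", "arguments": {
  "deltas": [
    {"dp": [0,0,0],"twist": 0},
    {"dp": [0,0,0],"twist": 0},
    {"dp": [0,0,0],"twist": 0},
    {"dp": [-0.12,0,-0.22],"twist": 0},
    {"dp": [-0.15,0,-0.23],"twist": 0},
    {"dp": [-0.18,0,-0.21],"twist": 0},
    {"dp": [-0.2,0,-0.21],"twist": 0},
    {"dp": [0,0,0],"twist": 0}
  ]
}}

```text
time_s: 17.25
ee_pos: [0.5265, 0.1152, 0.1257]
eef_rot: [3.14, 0.0, 1.697]
force: [4.8, 0.8, -0.3]
grip_width: 0.0186
grip_force: 12.0
```

Emit:
{"name": "step_arm", "arguments": {
  "deltas": [
    {"dp": [-0.22,0.02,-0.17],"twist": 0},
    {"dp": [-0.23,0,-0.17],"twist": 0},
    {"dp": [-0.26,0,-0.13],"twist": 0},
    {"dp": [-0.26,0,-0.12],"twist": 0},
    {"dp": [-0.26,0,-0.08],"twist": 0},
    {"dp": [-0.26,0,-0.07],"twist": 0},
    {"dp": [0,0,0],"twist": 0}
  ]
}}

```text
time_s: 17.95
ee_pos: [0.5342, 0.0557, 0.1546]
eef_rot: [-3.142, 0.0, 1.697]
force: [0.7, -0.6, 0.4]
grip_width: 0.0188
grip_force: 12.0
```

Emit:
{"name": "step_arm", "arguments": {
  "deltas": [
    {"dp": [-0.25,0,-0.03],"twist": 0},
    {"dp": [-0.25,0,-0.02],"twist": 0},
    {"dp": [-0.2,0,0.01],"twist": 0},
    {"dp": [-0.2,0,0.01],"twist": 0},
    {"dp": [0,0,0],"twist": 0}
  ]
}}

```text
time_s: 18.45
ee_pos: [0.5388, 0.0205, 0.1557]
eef_rot: [3.141, -0.0, 1.697]
force: [-1.6, 1.5, 4.7]
grip_width: 0.0184
grip_force: 12.0
```

Emit:
{"name": "step_arm", "arguments": {
  "deltas": [
    {"dp": [-0.1,0,0.01],"twist": 0},
    {"dp": [-0.1,0,0.02],"twist": 0},
    {"dp": [-0.1,0,0.02],"twist": 0},
    {"dp": [0,0,0],"twist": 0}
  ]
}}

```text
time_s: 18.85
ee_pos: [0.5403, 0.0092, 0.1542]
eef_rot: [3.141, -0.0, 1.698]
force: [-3.7, 2.6, 9.3]
grip_width: 0.0192
grip_force: 12.0
```

Emit:
{"name": "step_arm", "arguments": {
  "deltas": [
    {"dp": [-0.08,-0.01,0],"twist": 0},
    {"dp": [-0.08,0,0.01],"twist": 0},
    {"dp": [-0.08,0,0],"twist": 0},
    {"dp": [0,0,0],"twist": 0}
  ]
}}

```text
time_s: 19.25
ee_pos: [0.5412, 0.0, 0.1528]
eef_rot: [3.141, -0.001, 1.698]
force: [2.0, 6.3, 1.1]
grip_width: 0.0184
grip_force: 12.0
```

Emit:
{"name": "step_arm", "arguments": {
  "deltas": [
    {"dp": [-0.06,0,0],"twist": 0},
    {"dp": [-0.06,0,0],"twist": 0},
    {"dp": [0,0,0],"twist": 0}
  ],
  "squeeze": 25
}}

```text
time_s: 19.55
ee_pos: [0.5415, -0.0032, 0.1522]
eef_rot: [-3.141, -0.003, 1.699]
force: [3.9, 14.7, -4.7]
grip_width: 0.0173
grip_force: 24.8
```

Emit:
{"name": "step_arm", "arguments": {
  "deltas": [
    {"dp": [0,0,0],"twist": 0},
    {"dp": [0,0,0],"twist": 0},
    {"dp": [0,0,0],"twist": 0},
    {"dp": [0,0,0],"twist": 0},
    {"dp": [0,0,-0.5],"twist": 0},
    {"dp": [0,0,-0.9],"twist": 0},
    {"dp": [-0.5,0,-0.9],"twist": 0},
    {"dp": [-0.8,0,0],"twist": 0},
    {"dp": [-0.8,0,0],"twist": 0},
    {"dp": [-0.8,0,0],"twist": 0},
    {"dp": [0,0,0],"twist": 0}
  ],
  "gripper": 0
}}

```text
time_s: 20.65
ee_pos: [0.5562, -0.1231, 0.2447]
eef_rot: [-3.141, 0.0, 1.695]
force: [-0.7, -0.6, 0.0]
grip_width: 0.0469
grip_force: 0.0
```

```bash
python3 - <<'E'
from h import *
o=ctrl.get_obs();im,d=cam('wrist');print(n(o['ee_pos']),o['ee_pos'][2])
import pickle;pickle.dump((o,im,d),open('w6.pkl','wb'))
a,_=cam('scene')
v=im.copy()
for p in [(0,92,172),(0,88.6,191.7)]:
    x=wproj(o,nest2w(p,th,t))[0];cv2.circle(v,tuple(int(a) for a in x.round()),2,(255,0,255),-1)
s=a.copy()
for p in [(0,92,172),(0,88.6,191.7)]:
    x=proj('scene',nest2w(p,th,t))[0];print(x)
save('w6',np.hstack([cv2.resize(v[100:480,180:460],(420,570)),cv2.resize(s[235:345,260:333],(378,570),interpolation=cv2.INTER_CUBIC)]))
E
```

```text
[[  0.8 -36.4]] 0.24474040877190462
[301.30825739 257.94619658]
[301.92186422 249.78273497]
```

View pics/w6.png

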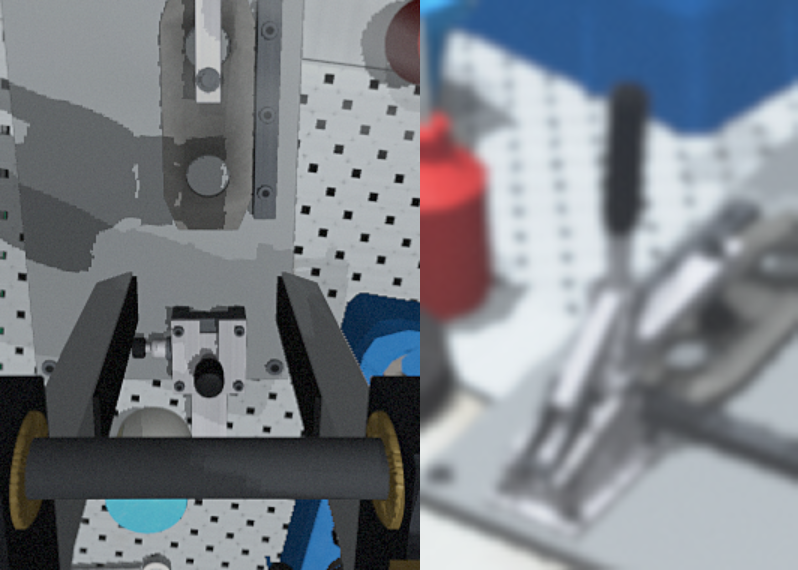

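The plate stays seated under the arm, the clamp arm is level, and the handle is upright with its grip at the predicted locked place. Now the gauge.

```bash
python3 - <<'E'
from h import *
import pickle
o,im,d=pickle.load(open('w6.pkl','rb'))
print('knob',n(w2w(o,[(318.5,351)],.066)))
g=ctrl.cut_out('scene','handle_grip')
for q in g[:1]:
    m=q['pixels'];r,c=np.nonzero(m);print(q['conf'],r.min(),r.max(),[(x,round(c[r==x].mean(),1)) for x in range(r.min(),min(r.max(),r.min()+30),4)])
for nm,pv,a in [('locked',(107,88),-10),('dead',(108,89),-3)]:
    a=np.radians(a);P=[(0,pv[0]+L*np.sin(a),pv[1]+L*np.cos(a)) for L in (45,65,85,105)];print(nm,proj('scene',nest2w(P,th,t)).round(1).tolist())
E
```

```text
knob [[   1.5 -177. ]]
0.61 250 313 [(250, np.float64(300.5)), (254, np.float64(300.0)), (258, np.float64(300.0)), (262, np.float64(299.5)), (266, np.float64(299.5)), (270, np.float64(299.5)), (274, np.float64(299.0)), (278, np.float64(298.5))]
locked [[300.0, 274.1], [300.6, 266.2], [301.3, 258.1], [301.9, 249.9]]
dead [[298.5, 274.9], [298.5, 267.2], [298.5, 259.5], [298.5, 251.6]]
```

Emit:
{"name": "step_arm", "arguments": {
  "deltas": [
    {"dp": [-0.9,-0.01,0],"twist": 0},
    {"dp": [-0.9,0,0],"twist": 0},
    {"dp": [-0.9,0,0],"twist": 0},
    {"dp": [-0.9,0,0],"twist": 0},
    {"dp": [-0.85,0,0],"twist": 0},
    {"dp": [0,0,0.8],"twist": 0},
    {"dp": [0,0,0.8],"twist": 0},
    {"dp": [0,0,0.8],"twist": 0},
    {"dp": [0,0,0.8],"twist": 0},
    {"dp": [0,0,0],"twist": 0}
  ],
  "gripper": -1
}}

```text
time_s: 21.8
ee_pos: [0.5771, -0.2944, 0.1129]
eef_rot: [-3.136, -0.004, 1.699]
force: [-0.1, 0.2, 0.5]
grip_width: 0.0003
grip_force: 0.0
```

Emit:
{"name": "step_arm", "arguments": {
  "deltas": [
    {"dp": [0,0,0.8],"twist": 0},
    {"dp": [0,0,0.9],"twist": 0},
    {"dp": [0,0,0],"twist": 0},
    {"dp": [0.2,0,0],"twist": 0},
    {"dp": [0.2,0,0],"twist": 0},
    {"dp": [0.2,0,0],"twist": 0},
    {"dp": [0.2,0,0],"twist": 0},
    {"dp": [0.2,0,0],"twist": 0},
    {"dp": [0.2,0,0],"twist": 0},
    {"dp": [0,0,0],"twist": 0}
  ]
}}

```text
time_s: 22.8
ee_pos: [0.5735, -0.2482, 0.052]
eef_rot: [3.139, 0.002, 1.699]
force: [0.6, -0.4, 0.3]
grip_width: 0.0002
grip_force: 0.0
```

Emit:
{"name": "step_arm", "arguments": {
  "deltas": [
    {"dp": [0.15,0,0],"twist": 0},
    {"dp": [0.15,0,0],"twist": 0},
    {"dp": [0.1,0,0],"twist": 0},
    {"dp": [0,0,0],"twist": 0}
  ]
}}

```text
time_s: 23.2
ee_pos: [0.5708, -0.2327, 0.0502]
eef_rot: [3.14, 0.0, 1.698]
force: [1.3, -0.4, -0.6]
grip_width: 0.0006
grip_force: 0.0
```

Emit:
{"name": "step_arm", "arguments": {
  "deltas": [
    {"dp": [0.05,0,0],"twist": 0},
    {"dp": [0.05,0,0],"twist": 0},
    {"dp": [0.05,0,0],"twist": 0},
    {"dp": [0,0,0],"twist": 0}
  ]
}}

```text
time_s: 23.6
ee_pos: [0.5695, -0.2269, 0.049]
eef_rot: [-3.141, -0.0, 1.698]
force: [0.3, -0.4, -0.4]
grip_width: 0.0002
grip_force: 0.2
```

Emit:
{"name": "step_arm", "arguments": {
  "deltas": [
    {"dp": [0.05,0,0],"twist": 0},
    {"dp": [0.05,0,0],"twist": 0},
    {"dp": [0,0,0],"twist": 0}
  ]
}}

```text
time_s: 23.9
ee_pos: [0.5695, -0.2262, 0.0493]
eef_rot: [3.14, 0.005, 1.697]
force: [5.3, -22.1, -5.8]
grip_width: 0.0004
grip_force: 10.9
```

Emit:
{"name": "step_arm", "arguments": {
  "deltas": [
    {"dp": [0.05,0,0],"twist": 0},
    {"dp": [0.05,0,0],"twist": 0},
    {"dp": [0,0,0],"twist": 0}
  ]
}}

```text
time_s: 24.2
ee_pos: [0.5694, -0.2257, 0.0495]
eef_rot: [3.138, 0.011, 1.696]
force: [9.4, -44.7, -13.4]
grip_width: 0.0002
grip_force: 22.4
```

Emit:
{"name": "step_arm", "arguments": {
  "deltas": [
    {"dp": [-0.3,0,0],"twist": 0},
    {"dp": [-0.1,0,-0.8],"twist": 0},
    {"dp": [0,0,-1],"twist": 0},
    {"dp": [0.5,0,-1],"twist": 0},
    {"dp": [0.9,0,-1],"twist": 0},
    {"dp": [0.9,0,-1],"twist": 0},
    {"dp": [0.6,0,0],"twist": 0},
    {"dp": [0,0,0],"twist": 0},
    {"dp": [0,0,0],"twist": 0}
  ],
  "gripper": 0
}}

```text
time_s: 25.1
ee_pos: [0.5564, -0.125, 0.2349]
eef_rot: [-3.141, -0.0, 1.699]
force: [0.4, -0.5, 0.6]
grip_width: 0.0468
grip_force: 0.0
```

```bash
python3 - <<'E'
from h import *
o=ctrl.get_obs();im,d=cam('wrist');print(n(o['ee_pos']),o['ee_pos'][2],o['time_s'])
import pickle;pickle.dump((o,im,d),open('w7.pkl','wb'))
v=im.copy()
for p in [(0,-122,66),(20,-88,28),(-20,-88,28),(-25,-85,21),(25,-85,21),(-32,-60,21)]:
    x=wproj(o,nest2w(p,th,t))[0];cv2.circle(v,tuple(int(a) for a in x.round()),1,(255,0,255),-1)
save('w7',cv2.resize(v[60:400,190:450],(458,600)))
E
```

```text
[[  0.8 -38.3]] 0.23486979079441028 25.1
```

View pics/w7.png

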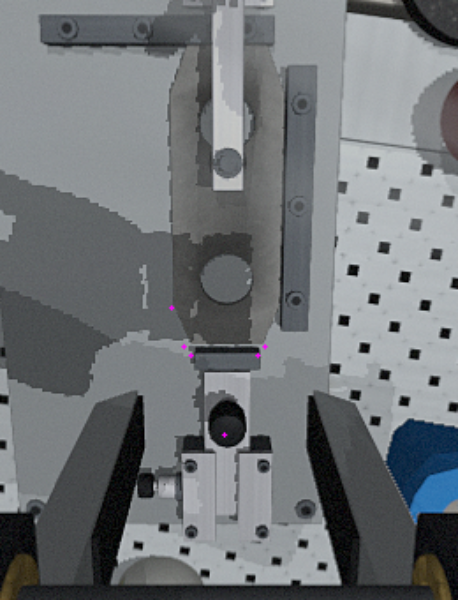

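The gauge sits at home: the nose is next to the plate end at (225,350) and the knob at its predicted home place. The plate is flush. Now open the clamp.

Emit:
{"name": "step_arm", "arguments": {
  "deltas": [
    {"dp": [0.8,0.02,-0.2],"twist": 0},
    {"dp": [0.8,0,0],"twist": 0},
    {"dp": [0.8,0,0],"twist": 0},
    {"dp": [0.85,0,0],"twist": 0},
    {"dp": [0,0,0.2],"twist": 0},
    {"dp": [0,0,0.7],"twist": 0},
    {"dp": [0,0,0.7],"twist": 0},
    {"dp": [0,0,0.65],"twist": 0},
    {"dp": [0,0,0],"twist": 0},
    {"dp": [0,0,0],"twist": 0}
  ]
}}

```text
time_s: 26.15
ee_pos: [0.5411, 0.0029, 0.1535]
eef_rot: [-3.141, -0.0, 1.697]
force: [0.5, -0.2, 0.7]
grip_width: 0.0469
grip_force: 0.0
```

Emit:
{"name": "step_arm", "arguments": {
  "deltas": [
    {"dp": [0,0,0],"twist": 0},
    {"dp": [0,0,0],"twist": 0},
    {"dp": [0,0,0],"twist": 0},
    {"dp": [0,0,0],"twist": 0},
    {"dp": [0,0,0],"twist": 0},
    {"dp": [0,0,0],"twist": 0}
  ],
  "gripper": -1,
  "squeeze": 15
}}

```text
time_s: 26.75
ee_pos: [0.5409, 0.0039, 0.1539]
eef_rot: [3.141, 0.0, 1.698]
force: [-2.3, -1.5, 5.3]
grip_width: 0.0191
grip_force: 15.0
```

Emit:
{"name": "step_arm", "arguments": {
  "deltas": [
    {"dp": [0.19,0,-0.04],"twist": 0},
    {"dp": [0.19,0,-0.03],"twist": 0},
    {"dp": [0.21,0,-0.01],"twist": 0},
    {"dp": [0.21,0,0],"twist": 0},
    {"dp": [0.26,0,0.02],"twist": 0},
    {"dp": [0.26,0,0.04],"twist": 0},
    {"dp": [0,0,0],"twist": 0}
  ]
}}

```text
time_s: 27.45
ee_pos: [0.534, 0.0577, 0.1544]
eef_rot: [3.141, -0.0, 1.699]
force: [-2.2, -0.3, 2.8]
grip_width: 0.0189
grip_force: 15.0
```

Emit:
{"name": "step_arm", "arguments": {
  "deltas": [
    {"dp": [0.26,0,0.07],"twist": 0},
    {"dp": [0.26,0,0.08],"twist": 0},
    {"dp": [0.26,0,0.12],"twist": 0},
    {"dp": [0.26,0,0.13],"twist": 0},
    {"dp": [0,0,0],"twist": 0}
  ]
}}

```text
time_s: 27.95
ee_pos: [0.5288, 0.0989, 0.138]
eef_rot: [3.141, -0.001, 1.699]
force: [-0.9, 1.1, 5.1]
grip_width: 0.0185
grip_force: 15.0
```

Emit:
{"name": "step_arm", "arguments": {
  "deltas": [
    {"dp": [0.23,0,0.17],"twist": 0},
    {"dp": [0.22,0,0.17],"twist": 0},
    {"dp": [0.2,0,0.21],"twist": 0},
    {"dp": [0.17,0,0.21],"twist": 0},
    {"dp": [0.15,0,0.23],"twist": 0},
    {"dp": [0.12,0,0.23],"twist": 0},
    {"dp": [0,0,0],"twist": 0}
  ]
}}

```text
time_s: 28.65
ee_pos: [0.5233, 0.1419, 0.0887]
eef_rot: [-3.141, -0.001, 1.698]
force: [-0.5, 4.9, 2.8]
grip_width: 0.0184
grip_force: 15.0
```

Emit:
{"name": "step_arm", "arguments": {
  "deltas": [
    {"dp": [0.02,0,0.08],"twist": 0},
    {"dp": [0.02,0,0.08],"twist": 0},
    {"dp": [0,0,0],"twist": 0}
  ]
}}

```text
time_s: 28.95
ee_pos: [0.5234, 0.1428, 0.0841]
eef_rot: [3.141, -0.001, 1.698]
force: [-6.4, 1.7, 15.7]
grip_width: 0.0185
grip_force: 15.0
```

Emit:
{"name": "step_arm", "arguments": {
  "deltas": [
    {"dp": [0,0,0],"twist": 0},
    {"dp": [0,0,0],"twist": 0},
    {"dp": [0,0,0],"twist": 0},
    {"dp": [0,0,0],"twist": 0},
    {"dp": [0,0,0],"twist": 0},
    {"dp": [0,0,-0.5],"twist": 0},
    {"dp": [0,0,-1],"twist": 0},
    {"dp": [0,0,-1],"twist": 0},
    {"dp": [0,0,-1],"twist": 0},
    {"dp": [0,0,-1],"twist": 0},
    {"dp": [0,0,0],"twist": 0},
    {"dp": [0,0,0],"twist": 0}
  ],
  "gripper": 0.3
}}

```text
time_s: 30.15
ee_pos: [0.5233, 0.1424, 0.2633]
eef_rot: [3.141, -0.0, 1.698]
force: [0.2, 0.3, -0.3]
grip_width: 0.061
grip_force: 0.0
```

```bash
python3 - <<'E'
from h import *
o=ctrl.get_obs();im,d=cam('wrist');a,_=cam('scene');tp,_=cam('top');print(n(o['ee_pos']),o['time_s'])
v=im.copy()
for p in [(0,231,109),(0,249,118)]:
    x=wproj(o,nest2w(p,th,t))[0];cv2.circle(v,tuple(int(a) for a in x.round()),2,(255,0,255),-1)
s=cv2.resize(a[235:345,240:380],(382,300),interpolation=cv2.INTER_CUBIC)
q=cv2.resize(tp[215:325,240:440],(400,220),interpolation=cv2.INTER_CUBIC)
c=cv2.resize(v[180:480,200:440],(400,500))
W=np.zeros((520,800,3),np.uint8);W[:500,:400]=c;W[:300,410:792]=s;W[300:520,400:800]=q
save('w8',W)
for l in ['plate','handle_grip']:
    r=ctrl.spot_in('top',l)
    for b in r[:1]: print(l,b['conf'],(np.array(b['rect'])*[640,480,640,480]).round())
E
```

```text
[[  1.7 231.1]] 30.15
plate 0.65 [289. 244. 352. 273.]
handle_grip 0.47 [226. 267. 264. 274.]
```

View pics/w8.png

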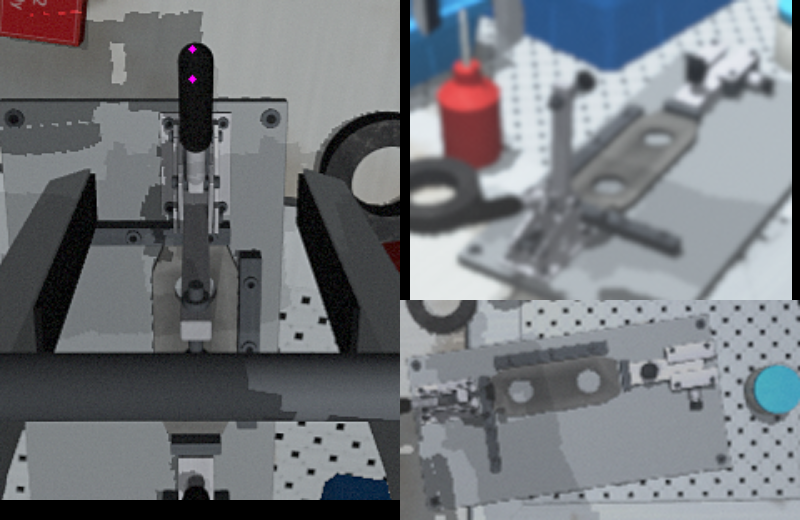

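The clamp stands fully open with the handle at its marks (193,48)/(193,79). The plate is seated in the corner, the gauge is home, and the other objects look untouched.

```bash
python3 -c "
from station import ctrl
print(ctrl.hand_in())"
```

```text
the job is handed in; nothing more can be done
None
```

I handed the job in at about 30 s of the 67 s, but no verdict came back. In the last pictures the plate is flush against both fences, the gauge slide is home, the clamp is fully open, and the bottle, jar, tape roll and carton look undisturbed. I judged the detent from the hard stop (about 45 N) and the slide's position, not from a click. My first push pressed a fingertip on the plate with about 19 N, and I corrected that.

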